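# Sweep the clay flowers into the tray

### The job

Clear the three clay flowers off the painting area: gently sweep them along the table with the fingertips, in through the open side of the steel tray, until every flower lies wholly inside the tray, right way up on its bottom. Do not pick any of them up, and leave the clay leaves, bowl, brush and everything else on the table where they are.

Things in the scene. Friction and masses are not known exactly. Their poses are not given: they have to be found in the camera images.
- flower_a: unglazed pale clay flower, loose, rigid, about 60 g: five petals round a button, on a round base 58 mm across and 10 mm thick (upright edge from 5 to 10 mm height, bevelled below); petals within 28 mm of the middle, 17 to 19 mm high, button 26 mm high; origin at the centre of its underside, z up. It slides when pushed. The three flowers are alike and lie the right way up
- flower_b: unglazed pale clay flower, loose, rigid, about 60 g: five petals round a button, on a round base 58 mm across and 10 mm thick (upright edge from 5 to 10 mm height, bevelled below); petals within 28 mm of the middle, 17 to 19 mm high, button 26 mm high; origin at the centre of its underside, z up. It slides when pushed. The three flowers are alike and lie the right way up
- flower_c: unglazed pale clay flower, loose, rigid, about 60 g: five petals round a button, on a round base 58 mm across and 10 mm thick (upright edge from 5 to 10 mm height, bevelled below); petals within 28 mm of the middle, 17 to 19 mm high, button 26 mm high; origin at the centre of its underside, z up. It slides when pushed. The three flowers are alike and lie the right way up
- tray: sheet-steel tray, 280 mm along its x by 208 mm along its y, open at its -y side; it does not move when pushed. Origin at the centre of its underside, at table height. Rims 23 mm high and 6 mm thick stand along x = -139 mm and x = +139 mm (from y = -81 mm on) and along y = +103 mm; the flat bottom lies 2.5 mm above the table
- tray_lip (a point): middle of the front edge of the tray's open side, at table height, at tray y = -104 mm; axes as the tray's (+y points into the tray). From here a bevelled lip rises over 25 mm to the flat bottom, so a flower pushed towards +y slides up and in
- leaf_a: flat clay leaf of the same clay, loose: 76 mm long along its x (pointed tip to +x, thin stem to -x, within 43 mm of the origin), 34 mm wide, 11 mm high; origin at the centre of its underside. Not part of the job
- leaf_b: flat clay leaf of the same clay, loose: 76 mm long along its x (pointed tip to +x, thin stem to -x, within 43 mm of the origin), 34 mm wide, 11 mm high; origin at the centre of its underside. Not part of the job
- bowl: empty clear glass bowl, loose, 116 mm across the rim, 50 mm high; origin at the centre of its underside. Not part of the job
- brush: paint brush, loose, 210 mm long, 10 mm thick, lying along its x (handle end at x = -109 mm, hair tip at +103 mm). Not part of the job
- jar: closed round glaze jar, loose, 64 mm across, 70 mm high; origin at the centre of its underside. Not part of the job
- modelling_tool: flat wooden modelling tool, loose, 145 mm long along its x, up to 24 mm wide, 8 mm thick; origin 65 mm from its square end. Not part of the job

How it is judged:
By the outcome, as a careful person would: the job done as asked, in the order asked, and still so for the second after the job is handed in, with the robot touching nothing.
It also fails if it takes over 72 s, if anything falls off the work surface, if the arm or the gripper's body presses on something with over 40 N, if the wrist force passes 120 N, or if a joint passes its speed limit or range.

### The arm

A 7-joint arm with a two-finger parallel gripper is mounted at the origin on the work surface. World frame = base frame: x ahead of the robot, y to its left, z up, the work surface at z = 0. Lengths are in m, angles in degrees, forces in N, time in s.
With the tool pointing down it reaches from about 0.425 to 0.875 m from the base axis. Payload 9.9 kg.
Tool frame: the origin (TCP) lies at the very end of the fingers, on their centre line; the grasp point (between the pads) lies arm.tcp_to_grasp behind it (arm.tcp_to_grasp is the distance from the TCP to the grasp point, in m); z points along the fingers, y is the line along which they close (so a half turn about z gives the same grasp; the last joint's range is limited). The gripper opens to 85 mm and grips with 20 to 120 N. Pads are 22 mm wide; open, the fingers measure 114 mm over their backs; the gripper's body (76 mm by 85 mm) begins 54 mm behind the grasp point. The pads swing forward as they close: fully open they stand 13 mm farther back than shut.
Start: joints at [-73.786, 32.985, 1.427, 82.34, -0.859, 64.687, -3.237], TCP at [0.242, 0.63, 0.231] pointing down, gripper open.
Joint ranges: [-157.87, 157.87], [-19.46, 123.44], [-87.15, 90], [11.01, 140.99], [-62.26, 242.26], [9.8, 113.94], [-161.44, 161.44]. Speed limits (degrees/s): [127.2, 127.2, 172.46, 172.46, 180, 180, 180].

### API

Orientations are given as a 3x3 rotation matrix whose columns are the frame's x, y, z axes.
In Python, from station import arm, capture gives the robot as it stands. The module is installed in compiled form; this text tells all that it offers.
- The arm moves only by the shell command python3 -m inch 'ROWS'. ROWS is JSON, a list of rows, each an object with "angular": the turn, a rotation vector about the tool's x, y, z in rad, a list of three; "slide": the shift along the tool's x, y, z in mm, a list of three; "grip": the closure, from 0 (fully open) to 1 (shut). In form: [{"angular": [ax, ay, az], "slide": [dx, dy, dz], "grip": grip}, ...]. A call has 1 to 10 rows; each row is the pose to reach, as a shift and turn from the pose commanded when the call began, along the tool's axes at that moment; what a row does not reach only later rows make up. A row lasts 1/12 s, in which the tool goes at most 41.7 mm and 7.16 degrees, less where a joint would pass 70% of its speed; a pose out of reach is approached as far as the arm can. A call with a gripper value outside its range is refused whole. The fingers move at their own pace and stop on an object; the grip force is fixed at half the most. Time passes only in rows, so rows that repeat a pose let the fingers close. It gives the time, the measured TCP pose, the force, the opening and the grip force at its end, in the units of the state.
- arm.observe(): the state, without advancing time (a new reading comes with each control period).
- capture(name): name is "scene" or "top" or "wrist"; returns a dict with "img" (384x512x3 uint8, blue, green, red), "fx", "fy", "cx", "cy" (pixels), "R" (3x3) and "t" (3): a world point X has camera coordinates R X + t. Camera axes: x right, y down, z forward; pixel columns grow to the right and rows downward; lengths in m; the calibration is good to about 2 mm. A picture is of the moment at which its call begins. There is no depth.
- arm.finish_job(): hands the job in; it is judged then, once.
The state is a dict: "time_s": time; "q": joint angles; "joint_velocities": joint speeds; "effort": joint torques, N m; "position": TCP position; "eef_rot": TCP orientation; "contact_force": force on the tool from outside, world axes, zero at the start; "wrist_torque": the same for the moment, N m; "opening": opening from 0.0 (shut) to 1.0 (fully open); "grip_force": force on a finger pad.
Only numpy, scipy, OpenCV 4.12 (cv2) and the standard library are available. Lean on these libraries where they do the work, as an engineer would, in place of code of your own. Each camera call takes 0.05 s, during which the arm holds its last target. There are 200 camera calls.

## Working session

There is one attempt and no reset: what is moved stays moved. The work goes in short steps, Python scripts to look and compute and a shell command to move; the robot and the scene stay as the last step left them, time stands still between calls to the robot, and variables do not carry over. Pictures are saved under pics/ and viewed, at most 10 in all, crops included, and the job is handed in when it is done.

```bash
mkdir -p pics; python3 - <<'E'
from station import arm,capture
import cv2,json
s=arm.observe();print(s['time_s'],s['position'],s['eef_rot'],s['opening'],arm.tcp_to_grasp)
for n in ('top','scene'):
    c=capture(n);cv2.imwrite(f'pics/{n}0.png',c['img']);print(n,c['fx'],c['cx'],c['cy'],c['R'],c['t'])
E
```

```text
0.0 [0.24190225 0.62969389 0.23044064] [[-9.33497482e-01  3.58583591e-01 -5.10392852e-04]
 [ 3.58583945e-01  9.33496192e-01 -1.55375835e-03]
 [-8.07024636e-05 -1.63344819e-03 -9.99998663e-01]] 0.9954326395922883 0.0187
top 480.3228044970902 255.3343801106967 188.9753020836575 [[-9.25095152e-04 -9.99990891e-01  4.16684805e-03]
 [-9.87057210e-01  2.44893566e-04 -1.60368340e-01]
 [ 1.60365859e-01 -4.26127338e-03 -9.87048445e-01]] [-0.01153746  0.55768891  1.08865348]
scene 357.9619698281882 255.3481804038789 190.35313310770155 [[-0.26121555  0.96527888 -0.00176575]
 [ 0.79465156  0.21400264 -0.56809486]
 [-0.54799209 -0.14979837 -0.82296119]] [ 0.17433333 -0.41974261  1.3365705 ]
```

View pics/top0.png

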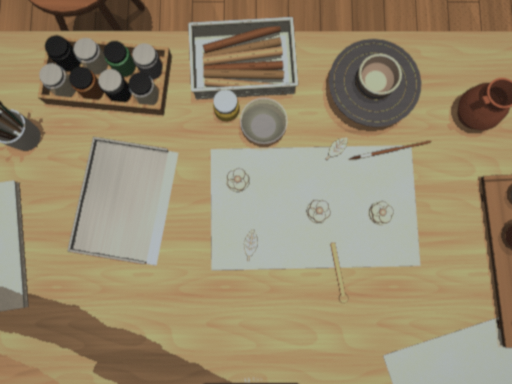

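View pics/scene0.png

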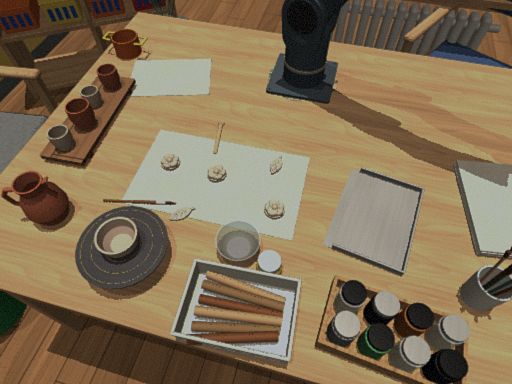

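The top view shows the flowers at about (238,180), (319,211) and (381,213). The leaves are at (251,245) and (337,149). The tray's lip edge runs from about (177,152) to (157,263), so it opens to the right, towards world -y. The scene view agrees.

```bash
cat > h.py <<'E'
import numpy as np,cv2
from station import arm,capture
def ray(c,uv,z):
    R=np.array(c['R']);t=np.array(c['t']);C=-R.T@t
    d=R.T@np.array([(uv[0]-c['cx'])/c['fx'],(uv[1]-c['cy'])/c['fy'],1.])
    return C+d*(z-C[2])/d[2]
def blobs(c,win):
    x0,y0,x1,y1=win;im=c['img'][y0:y1,x0:x1].astype(int)
    # clay is yellower than the bluish paper
    m=((im[...,2]-im[...,0])>8).astype(np.uint8)*255
    m=cv2.morphologyEx(m,cv2.MORPH_CLOSE,np.ones((5,5),np.uint8))
    out=[]
    for k in cv2.findContours(m,cv2.RETR_EXTERNAL,cv2.CHAIN_APPROX_NONE)[0]:
        a=cv2.contourArea(k)
        if a>100:
            (u,v),r=cv2.minEnclosingCircle(k);out.append((u+x0,v+y0,r,a))
    return out
E
python3 - <<'E'
from h import *
c=capture('top')
for b in blobs(c,(214,151,410,264)): print(np.round(b,1),ray(c,b[:2],.01).round(3), 'r mm',round(b[2]/480*1.09*1e3*.98,1))
for n,p in dict(lip1=(177,152),lip2=(157,263),back1=(95,139),back2=(71,249),rim1=(168,149),rim2=(146,263),leafa=(251,245),leafb=(337,149),jar=(226,110),bowl=(264,122),toolend=(334,243)).items(): print(n,ray(c,p,.02 if n[:2] in('ba','ri') else 0).round(3))
im=c['img'];a=cv2.resize(im[130:275,60:200],None,fx=4,fy=4,interpolation=cv2.INTER_CUBIC)
cv2.imwrite('pics/tray.png',a)
a=cv2.resize(im[135:275,205:425],None,fx=3.6,fy=3.6,interpolation=cv2.INTER_CUBIC)
cv2.imwrite('pics/fl.png',a)
E
```

```text
[333.  252.5  12.1 147.5] [ 0.41  -0.197  0.01 ] r mm 26.9
[250.  246.   17.3 225.5] [0.425 0.001 0.01 ] r mm 38.4
[380.4 213.   12.8 458.5] [ 0.504 -0.314  0.01 ] r mm 28.4
[317.8 211.2  12.6 399.5] [ 0.509 -0.163  0.01 ] r mm 28.0
[237.3 180.   12.4 401.5] [0.586 0.032 0.01 ] r mm 27.6
lip1 [0.658 0.182 0.   ]
lip2 [0.386 0.223 0.   ]
back1 [0.686 0.381 0.02 ]
back2 [0.418 0.423 0.02 ]
rim1 [0.661 0.201 0.02 ]
rim2 [0.385 0.245 0.02 ]
leafa [ 0.428 -0.001  0.   ]
leafb [ 0.666 -0.216  0.   ]
jar [0.767 0.062 0.   ]
bowl [ 0.735 -0.034  0.   ]
toolend [ 0.433 -0.202  0.   ]
```

View pics/tray.png

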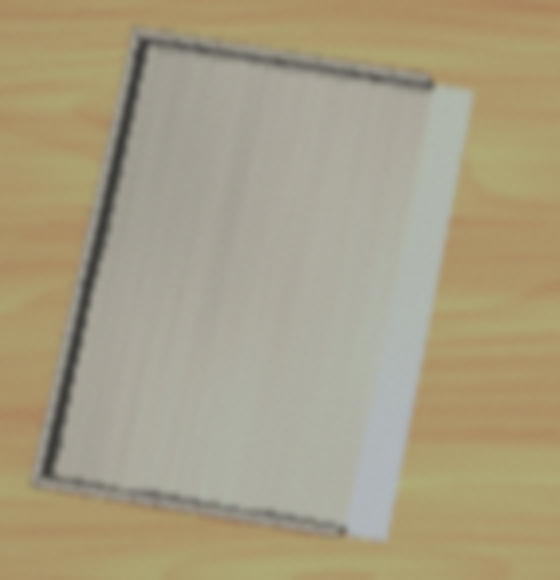

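View pics/fl.png

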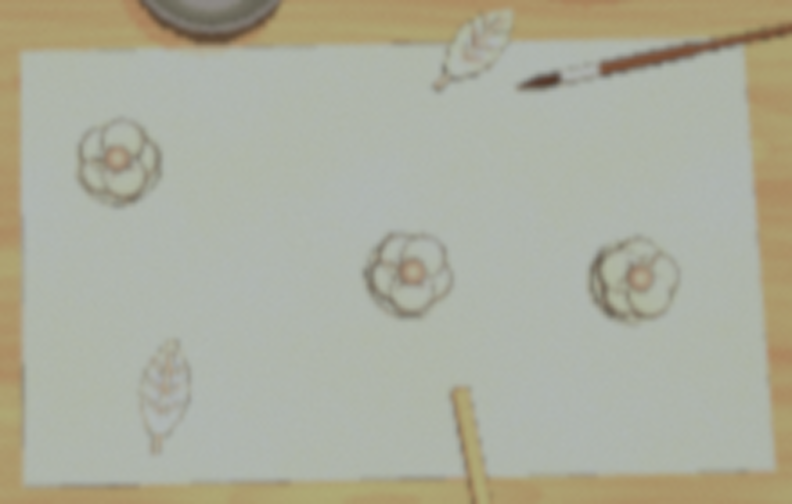

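The tray crop puts the lip corners at pixels (178,152.5) and (157,265). That gives a 279 mm lip with its middle at (0.519, 0.201) and its inward direction about (0.158, 0.987). From the flower crop, flower centres are near (0.586, 0.031), (0.508, -0.164) and (0.504, -0.316). The blob radii of about 28 mm match the 29 mm base.

Next I go above a point behind the nearest flower, with tool x along world +y.

```bash
python3 -m inch '[{"angular":[0,0,0.12],"slide":[-28,-25,0],"grip":0.57},{"angular":[0,0,0.24],"slide":[-56,-49,0],"grip":0.57},{"angular":[0,0,0.36],"slide":[-84,-74,0],"grip":0.57},{"angular":[0,0,0.48],"slide":[-112,-98,0],"grip":0.57},{"angular":[0,0,0.6],"slide":[-140,-123,0],"grip":0.57},{"angular":[0,0,0.72],"slide":[-167,-148,0],"grip":0.57},{"angular":[0,0,0.84],"slide":[-195,-172,0],"grip":0.57},{"angular":[0,0,0.96],"slide":[-223,-197,0],"grip":0.57},{"angular":[0,0,1.08],"slide":[-251,-221,0],"grip":0.57},{"angular":[0,0,1.204],"slide":[-279,-246,0],"grip":0.57}]'; python3 -c "
from h import *
s=arm.observe();print(s['time_s'],s['position'],s['eef_rot'],s['opening'])"
```

```text
time_s: 0.98
position: [0.4147, 0.2988, 0.2314]
eef_rot: [[0.006, 1.0, 0.0], [1.0, -0.006, 0.0], [0.0, 0.0, -1.0]]
contact_force: [0.7, 1.6, -0.2]
opening: 0.43
grip_force: 0.0
0.9833 [0.41473184 0.29878975 0.23136746] [[ 5.65728838e-03  9.99983997e-01  3.35080663e-05]
 [ 9.99983962e-01 -5.65729709e-03  2.65642940e-04]
 [ 2.65828254e-04  3.20047102e-05 -9.99999964e-01]] 0.4302976492523987
```

```bash
python3 -m inch '[{"angular":[0,0,0],"slide":[-33,17,0],"grip":0.57},{"angular":[0,0,0],"slide":[-66,34,0],"grip":0.57},{"angular":[0,0,0],"slide":[-99,51,0],"grip":0.57},{"angular":[0,0,0],"slide":[-132,68,0],"grip":0.57},{"angular":[0,0,0],"slide":[-165,85,30],"grip":0.57},{"angular":[0,0,0],"slide":[-198,102,60],"grip":0.57},{"angular":[0,0,0],"slide":[-231,119,90],"grip":0.57},{"angular":[0,0,0],"slide":[-264,136,120],"grip":0.57},{"angular":[0,0,0],"slide":[-300,153,140],"grip":0.57},{"angular":[0,0,0],"slide":[-334,173,150],"grip":0.57}]';  python3 -m inch '[{"angular":[0,0,0],"slide":[0,0,0],"grip":0.57},{"angular":[0,0,0],"slide":[0,0,20],"grip":0.57},{"angular":[0,0,0],"slide":[0,0,40],"grip":0.57},{"angular":[0,0,0],"slide":[0,0,50],"grip":0.57},{"angular":[0,0,0],"slide":[0,0,50],"grip":0.57}]'; python3 -c "
from h import *
cv2.imwrite('pics/w1.png',capture('wrist')['img']); c=capture('top');cv2.imwrite('pics/t1.png',c['img']);print(arm.observe()['position'])"
```

```text
time_s: 1.82
position: [0.575, -0.0137, 0.0877]
eef_rot: [[-0.001, 1.0, -0.003], [1.0, 0.001, 0.001], [0.001, -0.003, -1.0]]
contact_force: [0.8, 0.4, -0.0]
opening: 0.43
grip_force: 0.0
time_s: 2.23
position: [0.5745, -0.0128, 0.0383]
eef_rot: [[-0.0, 1.0, -0.004], [1.0, 0.0, -0.0], [-0.0, -0.004, -1.0]]
contact_force: [0.9, 0.9, -0.7]
opening: 0.433
grip_force: 0.0
[ 0.57598158 -0.01291578  0.04048474]
```

View pics/w1.png

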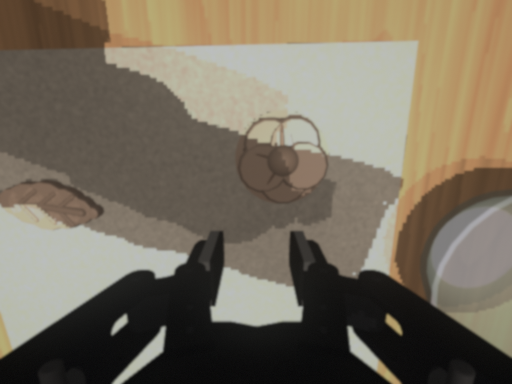

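The wrist view shows the flower at (283,160), with the fingertips at columns 217 and 296, so the tool sits slightly to its -x side. I back off, centre it and descend.

```bash
python3 -c "
from h import *
c=capture('wrist');print(ray(c,(283,160),.026),ray(c,(283,160),.012))"; python3 -m inch '[{"angular":[0,0,0],"slide":[-10,5,0],"grip":0.57},{"angular":[0,0,0],"slide":[-20,11,0],"grip":0.57},{"angular":[0,0,0],"slide":[-20,11,10],"grip":0.57},{"angular":[0,0,0],"slide":[-20,11,20],"grip":0.57},{"angular":[0,0,0],"slide":[-20,11,28],"grip":0.57},{"angular":[0,0,0],"slide":[-20,11,31],"grip":0.57},{"angular":[0,0,0],"slide":[-20,11,31],"grip":0.57},{"angular":[0,0,0],"slide":[-20,11,31],"grip":0.57}]'
```

```text
[0.59190703 0.03430953 0.026     ] [0.59326777 0.03224754 0.012     ]
time_s: 3.05
position: [0.5866, -0.0328, 0.0087]
eef_rot: [[-0.0, 1.0, -0.001], [1.0, 0.0, 0.0], [0.0, -0.001, -1.0]]
contact_force: [-0.7, 0.4, 0.5]
opening: 0.431
grip_force: 0.0
```

```bash
python3 -m inch '[{"angular":[0,0,0],"slide":[0,2,2],"grip":0.57},{"angular":[0,0,0],"slide":[0,4,4],"grip":0.57},{"angular":[0,0,0],"slide":[10,4,4],"grip":0.57},{"angular":[0,0,0],"slide":[20,4,4],"grip":0.57},{"angular":[0,0,0],"slide":[28,4,4],"grip":0.57},{"angular":[0,0,0],"slide":[36,4,4],"grip":0.57},{"angular":[0,0,0],"slide":[44,5,4],"grip":0.57},{"angular":[0,0,0],"slide":[52,6,4],"grip":0.57},{"angular":[0,0,0],"slide":[60,7,4],"grip":0.57},{"angular":[0,0,0],"slide":[60,7,4],"grip":0.57}]'; python3 -c "
from h import *
cv2.imwrite('pics/w2.png',capture('wrist')['img'])"
```

```text
time_s: 3.88
position: [0.5943, 0.0297, 0.0051]
eef_rot: [[-0.003, 1.0, 0.0], [1.0, 0.003, 0.001], [0.001, 0.0, -1.0]]
contact_force: [0.0, -0.4, -0.1]
opening: 0.432
grip_force: 0.0
```

View pics/w2.png

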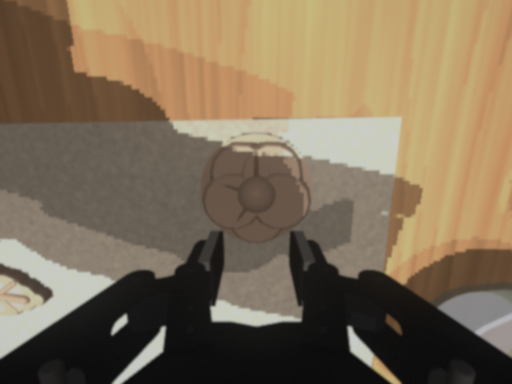

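The flower sits nicely in the cradle, button at (257,193), midway between the fingertips. I continue the sweep.

```bash
python3 -m inch '[{"angular":[0,0,0],"slide":[9,1,0],"grip":0.57},{"angular":[0,0,0],"slide":[18,2,0],"grip":0.57},{"angular":[0,0,0],"slide":[27,3,0],"grip":0.57},{"angular":[0,0,0],"slide":[36,4,0],"grip":0.57},{"angular":[0,0,0],"slide":[45,5,0],"grip":0.57},{"angular":[0,0,0],"slide":[54,6,0],"grip":0.57},{"angular":[0,0,0],"slide":[63,6,0],"grip":0.57},{"angular":[0,0,0],"slide":[72,7,0],"grip":0.57},{"angular":[0,0,0],"slide":[81,8,0],"grip":0.57},{"angular":[0,0,0],"slide":[90,9,0],"grip":0.57}]' | grep -E 'pos|force';  python3 -m inch '[{"angular":[0,0,0],"slide":[8,1,0],"grip":0.57},{"angular":[0,0,0],"slide":[16,2,0],"grip":0.57},{"angular":[0,0,0],"slide":[24,2,0],"grip":0.57},{"angular":[0,0,0],"slide":[32,3,0],"grip":0.57},{"angular":[0,0,0],"slide":[40,4,0],"grip":0.57},{"angular":[0,0,0],"slide":[48,5,0],"grip":0.57},{"angular":[0,0,0],"slide":[56,5,0],"grip":0.57},{"angular":[0,0,0],"slide":[64,6,0],"grip":0.57},{"angular":[0,0,0],"slide":[72,7,0],"grip":0.57},{"angular":[0,0,0],"slide":[80,8,0],"grip":0.57}]'| grep -E 'pos|force'; python3 -c "
from h import *
cv2.imwrite('pics/w3.png',capture('wrist')['img'])"
```

```text
position: [0.603, 0.1179, 0.0052]
contact_force: [0.3, -0.6, 0.2]
grip_force: 0.3
position: [0.6112, 0.1974, 0.0053]
contact_force: [-0.2, -0.6, -0.0]
grip_force: 0.4
```

View pics/w3.png

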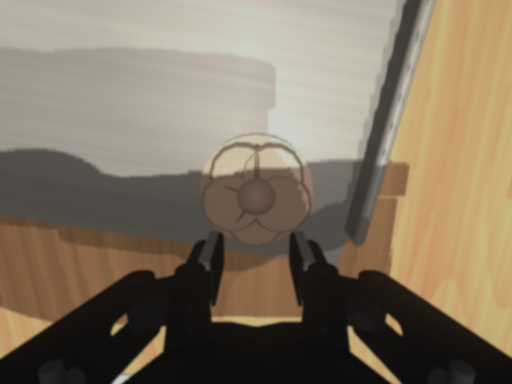

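The flower is on the lip at (257,195), still cradled and well clear of the rim end at (358,235). Now I push it home, back off and lift.

```bash
python3 -m inch '[{"angular":[0,0,0],"slide":[9,1,-1],"grip":0.57},{"angular":[0,0,0],"slide":[18,2,-1],"grip":0.57},{"angular":[0,0,0],"slide":[27,3,-1],"grip":0.57},{"angular":[0,0,0],"slide":[36,4,-1],"grip":0.57},{"angular":[0,0,0],"slide":[45,5,-1],"grip":0.57},{"angular":[0,0,0],"slide":[54,6,-1],"grip":0.57},{"angular":[0,0,0],"slide":[63,6,-1],"grip":0.57},{"angular":[0,0,0],"slide":[72,7,-1],"grip":0.57},{"angular":[0,0,0],"slide":[79,8,-1],"grip":0.57},{"angular":[0,0,0],"slide":[84,8,-1],"grip":0.57}]' | grep -E 'pos|force';  python3 -m inch '[{"angular":[0,0,0],"slide":[0,0,0],"grip":0.57},{"angular":[0,0,0],"slide":[0,0,0],"grip":0.57},{"angular":[0,0,0],"slide":[-10,-1,0],"grip":0.57},{"angular":[0,0,0],"slide":[-25,-2,0],"grip":0.57},{"angular":[0,0,0],"slide":[-40,-4,0],"grip":0.57},{"angular":[0,0,0],"slide":[-55,-6,-10],"grip":0.57},{"angular":[0,0,0],"slide":[-80,-10,-30],"grip":0.57},{"angular":[0,0,0],"slide":[-110,-20,-60],"grip":0.57},{"angular":[0,0,0],"slide":[-145,-30,-90],"grip":0.57},{"angular":[0,0,0],"slide":[-180,-40,-100],"grip":0.57}]'| grep -E 'pos|force|time'
```

```text
position: [0.6191, 0.2822, 0.0062]
contact_force: [-0.3, -0.7, 0.4]
grip_force: 0.3
time_s: 7.32
position: [0.5803, 0.1016, 0.1087]
contact_force: [1.4, -0.2, -0.1]
grip_force: 0.0
```

```bash
python3 -m inch '[{"angular":[0,0,0],"slide":[-37,-8,0],"grip":0.57},{"angular":[0,0,0],"slide":[-74,-16,0],"grip":0.57},{"angular":[0,0,0],"slide":[-111,-24,0],"grip":0.57},{"angular":[0,0,0],"slide":[-148,-32,0],"grip":0.57},{"angular":[0,0,0],"slide":[-185,-40,0],"grip":0.57},{"angular":[0,0,0],"slide":[-222,-48,0],"grip":0.57},{"angular":[0,0,0],"slide":[-259,-56,0],"grip":0.57},{"angular":[0,0,0],"slide":[-296,-64,0],"grip":0.57},{"angular":[0,0,0],"slide":[-332,-70,0],"grip":0.57},{"angular":[0,0,0],"slide":[-332,-70,0],"grip":0.57}]' | grep -E 'pos|force';  python3 -m inch '[{"angular":[0,0,0],"slide":[0,0,20],"grip":0.57},{"angular":[0,0,0],"slide":[0,0,40],"grip":0.57},{"angular":[0,0,0],"slide":[0,0,60],"grip":0.57},{"angular":[0,0,0],"slide":[0,0,70],"grip":0.57},{"angular":[0,0,0],"slide":[0,0,70],"grip":0.57},{"angular":[0,0,0],"slide":[0,0,70],"grip":0.57}]'| grep -E 'pos|force|time'; python3 -c "
from h import *
c=capture('wrist');cv2.imwrite('pics/w4.png',c['img'])
s=arm.observe();print(s['position'],s['eef_rot'][:2])
R=np.array(c['R']);t=np.array(c['t'])
for f in ((.508,-.164,.026),(.504,-.316,.026)):
  p=R@np.array(f)+t;print(c['cx']+c['fx']*p[0]/p[2],c['cy']+c['fy']*p[1]/p[2])"
```

```text
position: [0.5055, -0.2391, 0.1068]
contact_force: [-0.4, -0.3, 0.0]
grip_force: 0.0
time_s: 8.65
position: [0.5091, -0.229, 0.0357]
contact_force: [0.2, 0.3, 0.7]
grip_force: 0.0
[ 0.50965579 -0.22908431  0.03621468] [[ 7.85091822e-04  9.99999529e-01  5.71515139e-04]
 [ 9.99999580e-01 -7.84820988e-04 -4.73958009e-04]]
252.95424450662762 128.20021350672738
248.05014130124167 355.31648530064
```

View pics/w4.png

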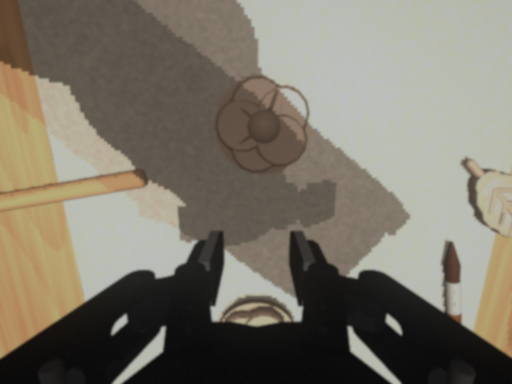

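The wrist view shows the button at (264,126), about 5 mm further towards +x than the top view gave, the same bias as for flower 1. It also shows the next flower just behind the fingers and clear of them. I shift 5 mm, descend and sweep.

```bash
python3 -m inch '[{"angular":[0,0,0],"slide":[0,5,10],"grip":0.57},{"angular":[0,0,0],"slide":[0,5,20],"grip":0.57},{"angular":[0,0,0],"slide":[0,5,28],"grip":0.57},{"angular":[0,0,0],"slide":[0,5,31],"grip":0.57},{"angular":[0,0,0],"slide":[9,5,31],"grip":0.57},{"angular":[0,0,0],"slide":[18,5,31],"grip":0.57},{"angular":[0,0,0],"slide":[27,5,31],"grip":0.57},{"angular":[0,0,0],"slide":[35,5,31],"grip":0.57},{"angular":[0,0,0],"slide":[43,5,31],"grip":0.57},{"angular":[0,0,0],"slide":[51,5,31],"grip":0.57}]' | grep -E 'pos|force';  python3 -m inch '[{"angular":[0,0,0],"slide":[9,0,0],"grip":0.57},{"angular":[0,0,0],"slide":[18,0,0],"grip":0.57},{"angular":[0,0,0],"slide":[27,0,0],"grip":0.57},{"angular":[0,0,0],"slide":[36,1,0],"grip":0.57},{"angular":[0,0,0],"slide":[45,1,0],"grip":0.57},{"angular":[0,0,0],"slide":[54,1,0],"grip":0.57},{"angular":[0,0,0],"slide":[63,1,0],"grip":0.57},{"angular":[0,0,0],"slide":[72,2,0],"grip":0.57},{"angular":[0,0,0],"slide":[81,2,0],"grip":0.57},{"angular":[0,0,0],"slide":[90,2,0],"grip":0.57}]'| grep -E 'pos|force|time'
python3 -m inch '[{"angular":[0,0,0],"slide":[9,0,0],"grip":0.57},{"angular":[0,0,0],"slide":[18,0,0],"grip":0.57},{"angular":[0,0,0],"slide":[27,0,0],"grip":0.57},{"angular":[0,0,0],"slide":[36,0,0],"grip":0.57},{"angular":[0,0,0],"slide":[45,0,0],"grip":0.57},{"angular":[0,0,0],"slide":[54,0,0],"grip":0.57},{"angular":[0,0,0],"slide":[63,0,0],"grip":0.57},{"angular":[0,0,0],"slide":[72,0,0],"grip":0.57},{"angular":[0,0,0],"slide":[81,0,0],"grip":0.57},{"angular":[0,0,0],"slide":[90,0,0],"grip":0.57}]'| grep -E 'pos|force|time'
python3 -c "
from h import *
c=capture('wrist');cv2.imwrite('pics/w5.png',c['img'])"
```

```text
position: [0.515, -0.1762, 0.0045]
contact_force: [0.8, -1.0, 0.1]
grip_force: 0.2
time_s: 10.37
position: [0.5168, -0.0865, 0.0043]
contact_force: [-0.2, -0.2, 0.3]
grip_force: 0.3
time_s: 11.2
position: [0.5167, 0.0035, 0.0042]
contact_force: [0.0, 0.1, -0.3]
grip_force: 0.3
```

View pics/w5.png

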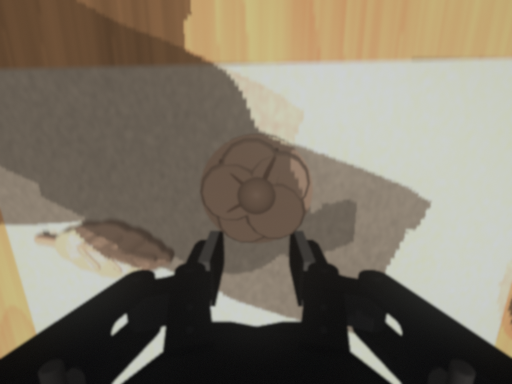

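The flower is cradled at (257,195). The leaf tip at (172,262) lies just beside the left finger, so I ease 3 mm to +x while passing, then drift back inside the tray.

```bash
python3 -m inch '[{"angular":[0,0,0],"slide":[8,2,0],"grip":0.57},{"angular":[0,0,0],"slide":[17,3,0],"grip":0.57},{"angular":[0,0,0],"slide":[26,4,0],"grip":0.57},{"angular":[0,0,0],"slide":[35,4,0],"grip":0.57},{"angular":[0,0,0],"slide":[44,3,0],"grip":0.57},{"angular":[0,0,0],"slide":[53,2,0],"grip":0.57},{"angular":[0,0,0],"slide":[62,1,0],"grip":0.57},{"angular":[0,0,0],"slide":[71,0,0],"grip":0.57},{"angular":[0,0,0],"slide":[80,-1,0],"grip":0.57},{"angular":[0,0,0],"slide":[89,-2,0],"grip":0.57}]' | grep -E 'pos|force';  python3 -m inch '[{"angular":[0,0,0],"slide":[9,-1,-1],"grip":0.57},{"angular":[0,0,0],"slide":[18,-1,-1],"grip":0.57},{"angular":[0,0,0],"slide":[27,-2,-1],"grip":0.57},{"angular":[0,0,0],"slide":[36,-2,-1],"grip":0.57},{"angular":[0,0,0],"slide":[45,-3,-1],"grip":0.57},{"angular":[0,0,0],"slide":[54,-3,-1],"grip":0.57},{"angular":[0,0,0],"slide":[63,-4,-1],"grip":0.57},{"angular":[0,0,0],"slide":[72,-4,-1],"grip":0.57},{"angular":[0,0,0],"slide":[81,-5,-1],"grip":0.57},{"angular":[0,0,0],"slide":[90,-5,-1],"grip":0.57}]'| grep -E 'pos|force|time'
python3 -m inch '[{"angular":[0,0,0],"slide":[9,-1,-1],"grip":0.57},{"angular":[0,0,0],"slide":[18,-1,-1],"grip":0.57},{"angular":[0,0,0],"slide":[27,-2,-1],"grip":0.57},{"angular":[0,0,0],"slide":[36,-2,-1],"grip":0.57},{"angular":[0,0,0],"slide":[45,-3,-1],"grip":0.57},{"angular":[0,0,0],"slide":[54,-3,-1],"grip":0.57},{"angular":[0,0,0],"slide":[63,-4,-1],"grip":0.57},{"angular":[0,0,0],"slide":[72,-4,-1],"grip":0.57},{"angular":[0,0,0],"slide":[81,-5,-1],"grip":0.57},{"angular":[0,0,0],"slide":[90,-5,-1],"grip":0.57}]'| grep -E 'pos|force|time'
```

```text
position: [0.5146, 0.0926, 0.0043]
contact_force: [0.3, -0.1, -0.1]
grip_force: 0.2
time_s: 12.92
position: [0.5096, 0.1825, 0.0052]
contact_force: [0.3, 0.2, 1.1]
grip_force: 0.3
time_s: 13.75
position: [0.5045, 0.2725, 0.0062]
contact_force: [0.4, -1.8, 0.9]
grip_force: 0.7
```

```bash
python3 -m inch '[{"angular":[0,0,0],"slide":[8,0,0],"grip":0.57},{"angular":[0,0,0],"slide":[16,0,0],"grip":0.57},{"angular":[0,0,0],"slide":[23,0,0],"grip":0.57},{"angular":[0,0,0],"slide":[28,0,0],"grip":0.57},{"angular":[0,0,0],"slide":[28,0,0],"grip":0.57}]' | grep -E 'pos|force';  python3 -m inch '[{"angular":[0,0,0],"slide":[-8,0,0],"grip":0.57},{"angular":[0,0,0],"slide":[-20,0,0],"grip":0.57},{"angular":[0,0,0],"slide":[-35,0,0],"grip":0.57},{"angular":[0,0,0],"slide":[-50,0,-10],"grip":0.57},{"angular":[0,0,0],"slide":[-70,0,-35],"grip":0.57},{"angular":[0,0,0],"slide":[-100,0,-70],"grip":0.57},{"angular":[0,0,0],"slide":[-138,0,-90],"grip":0.57},{"angular":[0,0,0],"slide":[-176,0,-100],"grip":0.57},{"angular":[0,0,0],"slide":[-214,0,-100],"grip":0.57},{"angular":[0,0,0],"slide":[-252,0,-100],"grip":0.57}]'| grep -E 'pos|force|time'
python3 -c "
from h import *
c=capture('top');cv2.imwrite('pics/t2.png',c['img'][120:280,50:450])"
```

```text
position: [0.5046, 0.3011, 0.0061]
contact_force: [-0.7, 0.2, -0.3]
grip_force: 0.0
time_s: 15.0
position: [0.5043, 0.0435, 0.1082]
contact_force: [1.4, -0.2, -0.5]
grip_force: 0.0
```

View pics/t2.png

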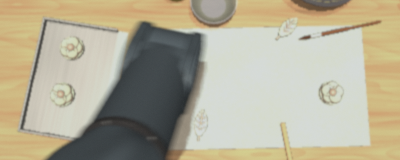

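The top crop shows flowers at (72,47) and (62,95), both upright inside the tray. The last flower is at (331,92), and the leaves, brush, bowl and modelling tool haven't moved. Next is flower 3.

```bash
python3 -m inch '[{"angular":[0,0,0],"slide":[-40,1,0],"grip":0.57},{"angular":[0,0,0],"slide":[-80,1,0],"grip":0.57},{"angular":[0,0,0],"slide":[-120,2,0],"grip":0.57},{"angular":[0,0,0],"slide":[-160,2,0],"grip":0.57},{"angular":[0,0,0],"slide":[-200,3,0],"grip":0.57},{"angular":[0,0,0],"slide":[-240,4,0],"grip":0.57},{"angular":[0,0,0],"slide":[-280,4,0],"grip":0.57},{"angular":[0,0,0],"slide":[-320,5,0],"grip":0.57},{"angular":[0,0,0],"slide":[-360,6,0],"grip":0.57},{"angular":[0,0,0],"slide":[-400,6,0],"grip":0.57}]' | grep -E 'pos|force';  python3 -m inch '[{"angular":[0,0,0],"slide":[-20,0,0],"grip":0.57},{"angular":[0,0,0],"slide":[-28,0,0],"grip":0.57},{"angular":[0,0,0],"slide":[-28,0,0],"grip":0.57},{"angular":[0,0,0],"slide":[-28,0,20],"grip":0.57},{"angular":[0,0,0],"slide":[-28,0,40],"grip":0.57},{"angular":[0,0,0],"slide":[-28,0,60],"grip":0.57},{"angular":[0,0,0],"slide":[-28,0,70],"grip":0.57},{"angular":[0,0,0],"slide":[-28,0,70],"grip":0.57}]'| grep -E 'pos|force|time'
python3 -c "
from h import *
c=capture('wrist');im=c['img'];g=cv2.medianBlur(cv2.cvtColor(im,cv2.COLOR_BGR2GRAY),3)
for r in (cv2.HoughCircles(g,cv2.HOUGH_GRADIENT,1,30,param1=80,param2=14,minRadius=35,maxRadius=56)[0][:4]): 
  if r[1]<220: print(r,ray(c,r[:2],.012))
t=capture('top')
for uv in ((122,167),(112,215),(381,212)):print(ray(t,uv,.026))
print(arm.observe()['eef_rot'])"
```

```text
position: [0.5087, -0.3557, 0.107]
contact_force: [1.1, 0.5, -0.3]
grip_force: 0.0
time_s: 16.55
position: [0.5097, -0.3779, 0.0343]
contact_force: [0.2, 0.7, 0.3]
grip_force: 0.0
[253.5 126.5  46.3] [ 0.50855714 -0.31221291  0.012     ]
[0.61463236 0.31007852 0.026     ]
[0.49820043 0.32874611 0.026     ]
[ 0.50507847 -0.31154506  0.026     ]
[[-6.04470806e-04  9.99999800e-01 -1.86516610e-04]
 [ 9.99999759e-01  6.04534182e-04  3.39920719e-04]
 [ 3.40033406e-04 -1.86311093e-04 -9.99999925e-01]]
```

Circle fit gives flower 3 at (0.509, -0.312), with a radius that matches 29 mm, and the tool is centred behind it. I descend and sweep towards TCP (0.556, 0.238).

```bash
python3 -m inch '[{"angular":[0,0,0],"slide":[0,0,10],"grip":0.57},{"angular":[0,0,0],"slide":[0,0,20],"grip":0.57},{"angular":[0,0,0],"slide":[0,0,27],"grip":0.57},{"angular":[0,0,0],"slide":[0,0,30],"grip":0.57},{"angular":[0,0,0],"slide":[9,0,30],"grip":0.57},{"angular":[0,0,0],"slide":[18,0,30],"grip":0.57},{"angular":[0,0,0],"slide":[27,0,30],"grip":0.57},{"angular":[0,0,0],"slide":[35,0,30],"grip":0.57},{"angular":[0,0,0],"slide":[43,0,30],"grip":0.57},{"angular":[0,0,0],"slide":[51,0,30],"grip":0.57}]' | grep -E 'pos|force';  python3 -m inch '[{"angular":[0,0,0],"slide":[9,1,0],"grip":0.57},{"angular":[0,0,0],"slide":[18,2,0],"grip":0.57},{"angular":[0,0,0],"slide":[27,2,0],"grip":0.57},{"angular":[0,0,0],"slide":[36,3,0],"grip":0.57},{"angular":[0,0,0],"slide":[45,4,0],"grip":0.57},{"angular":[0,0,0],"slide":[54,5,0],"grip":0.57},{"angular":[0,0,0],"slide":[63,5,0],"grip":0.57},{"angular":[0,0,0],"slide":[72,6,0],"grip":0.57},{"angular":[0,0,0],"slide":[81,7,0],"grip":0.57},{"angular":[0,0,0],"slide":[90,8,0],"grip":0.57}]'| grep -E 'pos|force|time'
python3 -m inch '[{"angular":[0,0,0],"slide":[9,1,0],"grip":0.57},{"angular":[0,0,0],"slide":[18,2,0],"grip":0.57},{"angular":[0,0,0],"slide":[27,2,0],"grip":0.57},{"angular":[0,0,0],"slide":[36,3,0],"grip":0.57},{"angular":[0,0,0],"slide":[45,4,0],"grip":0.57},{"angular":[0,0,0],"slide":[54,5,0],"grip":0.57},{"angular":[0,0,0],"slide":[63,5,0],"grip":0.57},{"angular":[0,0,0],"slide":[72,6,0],"grip":0.57},{"angular":[0,0,0],"slide":[81,7,0],"grip":0.57},{"angular":[0,0,0],"slide":[90,8,0],"grip":0.57}]'| grep -E 'pos|force|time'
python3 -c "
from h import *
c=capture('wrist');im=c['img'];g=cv2.medianBlur(cv2.cvtColor(im,cv2.COLOR_BGR2GRAY),3)
for r in (cv2.HoughCircles(g,cv2.HOUGH_GRADIENT,1,30,param1=80,param2=14,minRadius=40,maxRadius=62)[0][:6]): 
  if r[1]<230: print(r,ray(c,r[:2],.012))"
```

```text
position: [0.5111, -0.3283, 0.0066]
contact_force: [0.5, -0.2, 0.3]
grip_force: 0.2
time_s: 18.32
position: [0.5189, -0.2385, 0.0063]
contact_force: [0.3, 0.1, 1.5]
grip_force: 0.4
time_s: 19.15
position: [0.5268, -0.1485, 0.0063]
contact_force: [0.8, -0.2, -0.3]
grip_force: 0.4
[254.5 195.5  52.5] [ 0.52659105 -0.11669139  0.012     ]
[317.5 189.5  48.1] [ 0.55895647 -0.11347978  0.012     ]
```

The flower is tracking at (254,195), cradled as before. I trim down 1.5 mm and carry on.

```bash
python3 -m inch '[{"angular":[0,0,0],"slide":[9,1,0.5],"grip":0.57},{"angular":[0,0,0],"slide":[18,2,1],"grip":0.57},{"angular":[0,0,0],"slide":[27,2,1.5],"grip":0.57},{"angular":[0,0,0],"slide":[36,3,1.5],"grip":0.57},{"angular":[0,0,0],"slide":[45,4,1.5],"grip":0.57},{"angular":[0,0,0],"slide":[54,5,1.5],"grip":0.57},{"angular":[0,0,0],"slide":[63,5,1.5],"grip":0.57},{"angular":[0,0,0],"slide":[72,6,1.5],"grip":0.57},{"angular":[0,0,0],"slide":[81,7,1.5],"grip":0.57},{"angular":[0,0,0],"slide":[90,8,1.5],"grip":0.57}]' | grep -E 'pos|force';  python3 -m inch '[{"angular":[0,0,0],"slide":[9,1,0],"grip":0.57},{"angular":[0,0,0],"slide":[18,2,0],"grip":0.57},{"angular":[0,0,0],"slide":[27,2,0],"grip":0.57},{"angular":[0,0,0],"slide":[36,3,0],"grip":0.57},{"angular":[0,0,0],"slide":[45,4,0],"grip":0.57},{"angular":[0,0,0],"slide":[54,5,0],"grip":0.57},{"angular":[0,0,0],"slide":[63,5,0],"grip":0.57},{"angular":[0,0,0],"slide":[72,6,0],"grip":0.57},{"angular":[0,0,0],"slide":[81,7,0],"grip":0.57},{"angular":[0,0,0],"slide":[90,8,0],"grip":0.57}]'| grep -E 'pos|force|time'
python3 -m inch '[{"angular":[0,0,0],"slide":[9,1,0],"grip":0.57},{"angular":[0,0,0],"slide":[18,2,0],"grip":0.57},{"angular":[0,0,0],"slide":[27,2,0],"grip":0.57},{"angular":[0,0,0],"slide":[36,3,0],"grip":0.57},{"angular":[0,0,0],"slide":[45,4,0],"grip":0.57},{"angular":[0,0,0],"slide":[54,5,0],"grip":0.57},{"angular":[0,0,0],"slide":[63,5,0],"grip":0.57},{"angular":[0,0,0],"slide":[72,6,0],"grip":0.57},{"angular":[0,0,0],"slide":[81,7,0],"grip":0.57},{"angular":[0,0,0],"slide":[90,8,0],"grip":0.57}]'| grep -E 'pos|force|time'
python3 -c "
from h import *
c=capture('wrist');im=c['img'];g=cv2.medianBlur(cv2.cvtColor(im,cv2.COLOR_BGR2GRAY),3)
for r in (cv2.HoughCircles(g,cv2.HOUGH_GRADIENT,1,30,param1=80,param2=14,minRadius=40,maxRadius=62)[0][:6]): 
  if r[1]<230: print(r,ray(c,r[:2],.012))"
```

```text
position: [0.5348, -0.0584, 0.0047]
contact_force: [-0.2, -0.3, 0.9]
grip_force: 0.9
time_s: 20.87
position: [0.5428, 0.0315, 0.0047]
contact_force: [0.2, -0.1, 1.4]
grip_force: 0.9
time_s: 21.7
position: [0.5508, 0.1215, 0.0047]
contact_force: [-0.9, -1.1, 0.5]
grip_force: 0.9
[253.5 189.5  53.7] [0.55007595 0.15690426 0.012     ]
```

```bash
python3 -m inch '[{"angular":[0,0,0],"slide":[8,1,-0.5],"grip":0.57},{"angular":[0,0,0],"slide":[16,1,-1],"grip":0.57},{"angular":[0,0,0],"slide":[24,2,-1.5],"grip":0.57},{"angular":[0,0,0],"slide":[32,2,-1.5],"grip":0.57},{"angular":[0,0,0],"slide":[40,3,-1.5],"grip":0.57},{"angular":[0,0,0],"slide":[48,3,-1.5],"grip":0.57},{"angular":[0,0,0],"slide":[56,4,-1.5],"grip":0.57},{"angular":[0,0,0],"slide":[64,4,-1.5],"grip":0.57},{"angular":[0,0,0],"slide":[72,5,-1.5],"grip":0.57},{"angular":[0,0,0],"slide":[80,5,-1.5],"grip":0.57}]' | grep -E 'pos|force'; python3 -m inch '[{"angular":[0,0,0],"slide":[8,0,0],"grip":0.57},{"angular":[0,0,0],"slide":[16,1,0],"grip":0.57},{"angular":[0,0,0],"slide":[24,1,0],"grip":0.57},{"angular":[0,0,0],"slide":[31,1,0],"grip":0.57},{"angular":[0,0,0],"slide":[36,1,0],"grip":0.57},{"angular":[0,0,0],"slide":[36,1,0],"grip":0.57}]' | grep -E 'pos|force';  python3 -m inch '[{"angular":[0,0,0],"slide":[-8,0,0],"grip":0.57},{"angular":[0,0,0],"slide":[-20,0,0],"grip":0.57},{"angular":[0,0,0],"slide":[-35,0,0],"grip":0.57},{"angular":[0,0,0],"slide":[-50,0,-10],"grip":0.57},{"angular":[0,0,0],"slide":[-70,0,-35],"grip":0.57},{"angular":[0,0,0],"slide":[-100,0,-70],"grip":0.57},{"angular":[0,0,0],"slide":[-138,0,-90],"grip":0.57},{"angular":[0,0,0],"slide":[-176,0,-110],"grip":0.57},{"angular":[0,0,0],"slide":[-214,0,-130],"grip":0.57},{"angular":[0,0,0],"slide":[-252,0,-150],"grip":0.57}]'| grep -E 'pos|force|time'
python3 -m inch '[{"angular":[0,0,0],"slide":[-20,0,0],"grip":0.57},{"angular":[0,0,0],"slide":[-40,0,0],"grip":0.57},{"angular":[0,0,0],"slide":[-40,0,0],"grip":0.57},{"angular":[0,0,0],"slide":[-40,0,0],"grip":0.57}]'| grep -E 'pos|time'
cat > chk.py <<'E'
from h import *
t=capture('top');im=t['img'];W=im[135:270,65:185]
g=cv2.resize(cv2.cvtColor(W,cv2.COLOR_BGR2GRAY),None,fx=4,fy=4,interpolation=cv2.INTER_CUBIC)
C=cv2.HoughCircles(cv2.medianBlur(g,5),cv2.HOUGH_GRADIENT,1,60,param1=80,param2=16,minRadius=40,maxRadius=60)
lip=np.mean([ray(t,(178.3,152.5),0),ray(t,(157,265.2),0)],0)[:2]
for u,v,r in C[0]:
    p=ray(t,(u/4+65,v/4+135),.0125)[:2]-lip
    print((u/4+65,v/4+135,r/4),'tray x,y(from lip) mm',np.round([p@[.987,-.158]*1e3,p@[.158,.987]*1e3]))
b0=cv2.imread('pics/top0.png');d=cv2.absdiff(b0,im).max(2)
for n,(u,v) in dict(leafa=(251,245),leafb=(337,149),brush=(380,152),tool=(339,272),bowl=(264,122),jar=(226,105)).items():print(n,d[v-15:v+15,u-15:u+15].mean().round(1),d[v-15:v+15,u-15:u+15].max())
E
python3 chk.py
```

```text
position: [0.556, 0.2012, 0.0063]
contact_force: [-0.7, -1.9, 2.4]
grip_force: 1.4
position: [0.5566, 0.2383, 0.0061]
contact_force: [-0.1, -0.5, -0.3]
grip_force: 0.0
time_s: 23.92
position: [0.5556, -0.0114, 0.1539]
contact_force: [2.0, -0.6, -0.1]
grip_force: 0.0
time_s: 24.25
position: [0.5559, -0.0505, 0.1528]
(np.float32(122.625), np.float32(168.625), np.float32(11.725)) tray x,y(from lip) mm [ 76. 124.]
(np.float32(139.625), np.float32(190.875), np.float32(11.55)) tray x,y(from lip) mm [29. 73.]
leafa 103.9 134
leafb 46.2 89
brush 45.1 49
tool 46.3 49
bowl 47.1 90
jar 39.7 49
```

Two flowers measure as wholly inside; the arm hides the third and leaf A. I move it clear and check numerically.

```bash
python3 -m inch '[{"angular":[0,0,0],"slide":[-35,0,-5],"grip":0.57},{"angular":[0,0,0],"slide":[-70,0,-10],"grip":0.57},{"angular":[0,0,0],"slide":[-105,0,-15],"grip":0.57},{"angular":[0,0,0],"slide":[-140,0,-20],"grip":0.57},{"angular":[0,0,0],"slide":[-175,0,-25],"grip":0.57},{"angular":[0,0,0],"slide":[-210,0,-30],"grip":0.57},{"angular":[0,0,0],"slide":[-245,0,-35],"grip":0.57},{"angular":[0,0,0],"slide":[-280,0,-40],"grip":0.57},{"angular":[0,0,0],"slide":[-300,0,-40],"grip":0.57},{"angular":[0,0,0],"slide":[-300,0,-40],"grip":0.57}]'| grep -E 'pos|time'
cat >> chk.py <<'E'
print('shifts px')
G=lambda i:cv2.cvtColor(i,cv2.COLOR_BGR2GRAY)
a,b=G(b0),G(im)
for n,(x,y,w,h) in dict(leafa=(238,226,26,38),leafb=(324,135,26,28),brush=(346,138,50,24),tool=(326,238,24,64),bowl=(240,97,50,50),jar=(212,88,28,33)).items():
    T=b0[y:y+h,x:x+w];S=im[y-6:y+h+6,x-6:x+w+6]
    M=cv2.matchTemplate(S,T,cv2.TM_CCOEFF_NORMED);_,s,_,l=cv2.minMaxLoc(M);print(n,l[0]-6,l[1]-6,round(s,3))
E
python3 chk.py
```

```text
time_s: 25.13
position: [0.555, -0.3525, 0.1923]
(np.float32(111.125), np.float32(213.125), np.float32(14.325)) tray x,y(from lip) mm [-35. 130.]
(np.float32(122.625), np.float32(169.875), np.float32(10.775)) tray x,y(from lip) mm [ 73. 124.]
leafa 36.9 50
leafb 35.1 38
brush 35.5 49
tool 89.1 110
bowl 27.0 32
jar 29.8 39
shifts px
leafa 0 0 -0.042
leafb 0 0 0.999
brush 0 0 0.774
tool 6 -6 -0.383
bowl 0 0 0.999
jar 0 0 1.0
```

```bash
python3 -m inch '[{"angular":[0,0,0],"slide":[35,35,0],"grip":0.57},{"angular":[0,0,0],"slide":[70,35,0],"grip":0.57},{"angular":[0,0,0],"slide":[105,35,0],"grip":0.57},{"angular":[0,0,0],"slide":[140,35,0],"grip":0.57},{"angular":[0,0,0],"slide":[140,35,0],"grip":0.57}]'| grep -E 'pos|time'
cat >> chk.py <<'E'
for y,x in ((226,238),):
    A=a[y:y+38,x:x+26];B=b[y:y+38,x:x+26];print(A.min(),A.max(),A.std(),B.min(),B.max(),B.std())
print(a[200:268:3,212:290:4]);print(b[200:268:3,212:290:4])
E
python3 chk.py
```

```text
time_s: 25.6
position: [0.5932, -0.1957, 0.1908]
(np.float32(110.625), np.float32(213.375), np.float32(14.575)) tray x,y(from lip) mm [-36. 131.]
(np.float32(120.625), np.float32(167.125), np.float32(10.85)) tray x,y(from lip) mm [ 79. 130.]
leafa 84.7 111
leafb 90.6 125
brush 75.6 91
tool 91.0 107
bowl 46.4 52
jar 47.0 57
shifts px
leafa -6 -4 0.255
leafb 3 6 0.501
brush 6 6 -0.052
tool -6 -6 0.087
bowl 0 0 0.997
jar 0 0 0.998
153 181 6.426389068076538 71 231 17.182832139322908
[[175 180 180 180 180 180 180 178 179 180 180 179 179 180 179 179 179 180
  179 179]
 [176 179 180 179 179 180 179 179 180 179 179 180 179 179 179 179 179 181
  179 179]
 [175 179 180 179 179 179 179 179 180 179 179 180 180 180 179 180 180 179
  178 179]
 [176 180 179 179 178 179 180 179 181 179 179 180 180 179 180 180 180 179
  180 180]
 [176 180 179 179 179 179 179 180 180 180 179 180 180 179 180 179 180 180
  180 180]
 [174 179 179 178 179 179 179 180 180 180 179 179 180 180 179 181 179 180
  180 179]
 [174 179 180 179 179 179 178 180 180 180 178 178 179 179 180 179 180 179
  180 178]
 [177 180 180 180 180
[... 2595 characters left out ...]
  95  96
   95  95]
 [ 91 195 228 159 141  74  90  92  94  95  95  96  94  95  95  95  95  96
   97  96]
 [ 66  65 127 156  79  84  92  94  95  95  96  96  96  96  94  95  95  96
   96  97]
 [ 61  63  63 118  77  88  93  94  96  96  97  98  96  97  96  97  97  97
   97  98]
 [ 60  54  49  69  86  91  93  95  96  98  95  96  96  97  97  96  97  97
   99 101]
 [ 66  64  62  80  89  93  96  98  96  96  96  96  96  96  96  96  98  99
   99 102]
 [ 72  69  72  87  92  94  96  97  96  98  97  97  96  97  98  98 100  99
  103 103]
 [ 77  75  73  91  93  96  95  98  98  97  98  99  97  98  97  99 100 102
  104 106]
 [ 82  78  77  77  93  96  97  97  99  98  98  98  96  98  99 101 103 104
  106 108]]
```

The arm still covers leaf A. I swing it right away to the right side and recheck.

```bash
python3 -m inch '[{"angular":[0,0,0],"slide":[-25,-10,-10],"grip":0.57},{"angular":[0,0,0],"slide":[-50,-25,-20],"grip":0.57},{"angular":[0,0,0],"slide":[-75,-45,-30],"grip":0.57},{"angular":[0,0,0],"slide":[-100,-65,-40],"grip":0.57},{"angular":[0,0,0],"slide":[-125,-85,-50],"grip":0.57},{"angular":[0,0,0],"slide":[-150,-105,-60],"grip":0.57},{"angular":[0,0,0],"slide":[-175,-125,-60],"grip":0.57},{"angular":[0,0,0],"slide":[-200,-145,-60],"grip":0.57},{"angular":[0,0,0],"slide":[-225,-165,-60],"grip":0.57},{"angular":[0,0,0],"slide":[-250,-185,-60],"grip":0.57}]'| grep -E 'pos|time'
python3 -m inch '[{"angular":[0,0,0],"slide":[-25,-20,0],"grip":0.57},{"angular":[0,0,0],"slide":[-50,-40,0],"grip":0.57},{"angular":[0,0,0],"slide":[-75,-60,0],"grip":0.57},{"angular":[0,0,0],"slide":[-100,-80,0],"grip":0.57},{"angular":[0,0,0],"slide":[-110,-100,0],"grip":0.57},{"angular":[0,0,0],"slide":[-110,-100,0],"grip":0.57},{"angular":[0,0,0],"slide":[-110,-100,0],"grip":0.57}]'| grep -E 'pos|time'
sed -i '/^print(a\[/d' chk.py; python3 chk.py
```

```text
time_s: 26.48
position: [0.4057, -0.4577, 0.252]
time_s: 27.07
position: [0.3051, -0.5676, 0.2519]
(np.float32(138.875), np.float32(190.625), np.float32(14.575)) tray x,y(from lip) mm [29. 75.]
leafa 5.3 8
leafb 5.1 8
brush 5.0 8
tool 41.0 67
bowl 4.0 7
jar 4.5 8
shifts px
leafa 0 0 0.993
leafb 0 0 0.999
brush 0 0 1.0
tool 0 -1 0.85
bowl 0 0 0.999
jar 0 0 1.0
153 181 6.426389068076538 158 186 6.633926842724437
```

All three flowers measure wholly inside: tray (x, depth from the lip) in mm is (76,124), (-36,130) and (29,75). The leaves, brush, bowl and jar haven't moved.

```bash
python3 -c "
from station import arm
print(arm.finish_job())"
```

```text
the job is handed in; nothing more can be done
None
```

All three flowers were swept into the tray and measure wholly inside on its flat bottom, and I handed the job in at about 27 s. The leaves, bowl, brush and jar did not move. The arm partly hid the modelling tool in the last check, and the fingers never came near it.

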